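# Pack a row of sample vessels in a carrying trough and wedge it tight

### The arm

A 6-joint arm with a two-finger parallel gripper is mounted at the origin on a cart in front of the work surface, level with it; the furniture and walls round the work are solid. World frame = base frame: x ahead of the robot, y to its left, z up, the work surface at z = 0. Lengths are in m, angles in rad, forces in N, time in s.
With the tool pointing down it reaches from about 0.375 to 0.975 m from the base axis. Payload 3.8 kg.
Tool frame: the origin (TCP) lies midway between the tips of the shut fingers; the grasp point (between the pads) lies 19 mm behind it; z points along the fingers, y is the line along which they close (so a half turn about z gives the same grasp; the last joint's range is limited). The gripper opens to 88 mm and grips with 3 to 60 N. Pads are 18 mm wide; open, the fingers measure 123 mm over their backs; the gripper's body (75 mm by 187 mm) begins 45 mm behind the grasp point.
Start: joints at [-1.14, 0.264, 1.604, -0, 1.274, -0.037], TCP at [0.304, -0.602, 0.239] pointing down, gripper open.
Joint ranges: [-2.63, 2.63], [-0.94, 2.18], [0.31, 2.57], [-1.31, 4.45], [0, 2.66], [-2.55, 2.55]. Speed limits (rad/s): [2.57, 2.57, 3.14, 3.14, 3.14, 3.14].

### API

Orientations are given as a unit quaternion [w, x, y, z].
In Python, from rig import goto, move_straight, movej, move_gripper, sleep, inverse_kinematics, get_image, MotionError, hand_in, find_in, regions_of, read_clock, read_joint_pos, read_qd, read_joint_torque, read_eef_pos, read_tcp_rot, read_ft_force, read_moment, read_finger_gap, read_finger_force gives the robot as it stands. Calls block until the motion is done:
- goto(position, orientation): joint-space move of the TCP to a pose.
- move_straight(position, velocity=0.15, attitude=None, threshold=None): straight line of the TCP; attitude=None keeps the orientation; velocity is the mean speed in m/s. With threshold (N) it stops when the force on the tool has changed by that much, and returns True; else False.
- movej(angles): joint-space move.
- move_gripper(opening, force=None): finger opening in m; force is the grip in N (None keeps the last); returns when the fingers have stopped.
- sleep(seconds).
- inverse_kinematics(position, orientation): joint angles nearest the present ones, or None.
- get_image(name): name is "scene" or "top"; returns a dict with "image" (384x512x3 uint8, red, green, blue), "z_map" (384x512 float32, m along the optical axis (not along the pixel's ray), 0 where there is no reading), "K" (3x3 intrinsics, pixels), "origin" and "orientation" of the camera in the world. Camera axes: x right, y down, z forward; pixel columns grow to the right and rows downward; lengths in m; the calibration is good to about 2 mm. A picture is of the moment at which its call begins.
A pose or a line that the arm cannot do raises MotionError and nothing moves.
- hand_in(): hands the job in; it is judged then, once.
Trained networks look in a picture, given as the dict that the camera call returned (one of the last four; its "shot" number tells which), for a name from the list of things; names that differ only in an ending like _2 or _b are one class to them, and where a whole thing is asked for, a point or a joint stands for the part that bears it (a point fixed in the world has none). Each returns a list of dicts, best first, with "conf" (0 to 1); they miss things now and then, are a little off and sometimes report something else, mostly with a low value. They report only what shows in the picture. A call takes as long as a camera call.
- find_in(picture, target): "extent" ([centre column, centre row, width, height] in pixels, round what is visible of it).
- regions_of(picture, target): "mask" (384x512 bool, what is visible of it) and "extent" ([centre column, centre row, width, height] in pixels, round what is visible of it).
Readings, each from a call of its own:
- read_clock(): time.
- read_joint_pos(): joint angles.
- read_qd(): joint speeds.
- read_joint_torque(): joint torques, N m.
- read_eef_pos(): TCP position.
- read_tcp_rot(): TCP orientation.
- read_ft_force(): force on the tool from outside, world axes, zero at the start.
- read_moment(): the same for the moment, N m.
- read_finger_gap(): finger opening in m.
- read_finger_force(): force on a finger pad.
Only numpy, scipy, OpenCV 4.12 (cv2) and the standard library are available. Lean on these libraries where they do the work, as an engineer would, in place of code of your own. Each camera call takes 0.05 s, during which the arm holds its last target. There are 200 camera calls.

### The job

Pack the aluminium trough for carrying: stand the wide jar against the square end stop, the large vial at the other end of the row, and the small vial between the two, all upright along the middle of the trough. When the three stand in their row, push the wooden wedge down into the gap that is left, its sloping face against the sloping end of the trough, until it is firmly home and the row is packed tight without gaps. Leave the timer and the dish where they stand.

Things in the scene. Friction and masses are not known exactly. Their poses are not given: they have to be found in the camera images.
- trough: shallow aluminium trough, 66 x 170 mm, fixed to the bench, with a grey block standing at each end. Origin at the centre of its underside; y along the trough, z up. Floor top at z = 6 mm; the long side walls are low (top at z = 18 mm, inside faces at x = -27 and +27 mm).
- stop (a point): the square end stop: the point at the middle of its upright inner face where this meets the floor, trough frame y = +61 mm, z = 6 mm. The block is 34 mm wide in x, its top at z = 56 mm. Axes as the trough's.
- slope (a point): the sloping end: the middle of the top edge of its inner face, trough frame y = -76 mm, z = 52 mm. This face slopes outward going up (20 mm in 65 mm); at the floor it is at y = -62 mm. The block is 30 mm wide in x. Axes as the trough's.
- gap (a point): point on the trough's floor, at the middle (x = 0) of the place where the wedge's foot comes when the packed row is tight: trough frame y = -53.4 mm, z = 6 mm. Axes as the trough's.
- jar: low round jar of amber glass with a wide black screw lid, 46 mm across, 55 mm high, 90 g; the widest of the three vessels. Origin at the centre of its underside, z up.
- small_vial: the smaller capped round sample vial, 27 mm across the body, 57 mm high with cap (cap 23 mm across, above 52 mm), about 25 g. Origin at the centre of its underside, z up.
- large_vial: the larger capped round sample vial, 33 mm across the body, 65 mm high with cap (cap 28 mm across, above 60 mm), about 30 g. Origin at the centre of its underside, z up.
- wedge: pale wooden wedge on its narrow end, 36 mm wide in x, 65 mm high, 70 g. Origin at the centre of its foot, z up. Its +y face is upright at y = +10 mm; its -y face slopes from y = -10 mm at the foot to -30 mm at the top, like the trough's -y end. In the trough its axes lie along the trough's; with the row tight its foot stops about 6 mm above the floor and friction holds it.
- timer: white bench timer, 38 x 62 mm, 58 mm high, stands among the things; not to be moved. Origin at the centre of its underside.
- dish: flat clear plastic dish, 63 mm across, 14 mm high, on the bench; not to be moved. Origin at the centre of its underside.

How it is judged:
By the outcome, as a careful person would: the job done as asked, in the order asked, and still so for the second after the job is handed in, with the robot touching nothing.
It also fails if it takes over 93 s, if anything falls off the work surface, if the arm or the gripper's body presses on something with over 40 N, if the wrist force passes 120 N, or if a joint passes its speed limit or range.

## Working session

There is one attempt and no reset: what is moved stays moved. The work goes in short steps, each a Python script; the robot and the scene stay as the last script left them, time stands still between calls to the robot, and variables do not carry over. Pictures are saved under pics/ and viewed, at most 17 in all, crops included, and the job is handed in when it is done.

```bash
mkdir -p pics; ls; cat > h.py <<'E'
from rig import *
import numpy as np, cv2
from scipy.spatial.transform import Rotation as R
def cloud(p):
    z=p["z_map"];K=p["K"];v,u=np.mgrid[:z.shape[0],:z.shape[1]]
    c=np.stack([(u-K[0,2])/K[0,0]*z,(v-K[1,2])/K[1,1]*z,z],-1)
    q=p["orientation"]
    W=c@R.from_quat([q[1],q[2],q[3],q[0]]).as_matrix().T+np.array(p["origin"])
    W[z<=0]=np.nan
    return W
def save(p,n): cv2.imwrite(f"pics/{n}.png",p["image"][:,:,::-1])
E
python3 - <<'E'
from h import *
for n in ["top","scene"]:
    p=get_image(n);save(p,n+"0");W=cloud(p);print(n,p["origin"],p["orientation"],p["K"][0,0])
    for t in ["trough","jar","small_vial","large_vial","wedge","timer","dish"]:
        for r in regions_of(p,t)[:3]:
            P=W[r["mask"]];P=P[~np.isnan(P[:,0])]
            if len(P)<5: print(t,"few");continue
            zt=np.percentile(P[:,2],97);T=P[P[:,2]>zt-.006]
            print(t,round(r["conf"],2),np.round(r["extent"]),"ztop",round(zt,3),"topmid",np.round((T.max(0)+T.min(0))/2,3),"size",np.round(np.ptp(T,axis=0),3))
print(read_clock())
E
```

```text
pics
rig.py
top [0.43999307 0.03028984 1.22422965] [-0.02707809  0.71725523 -0.69534497  0.03615353] 438.2820847510502
trough 0.9 [220. 194.  64.  40.] ztop 0.058 topmid [0.533 0.094 0.058] size [0.093 0.158 0.013]
jar 0.71 [322. 224.  18.  21.] ztop 0.06 topmid [ 0.456 -0.177  0.058] size [0.04  0.043 0.008]
small_vial 0.52 [367. 226.  13.  10.] ztop 0.061 topmid [ 0.452 -0.313  0.059] size [0.019 0.016 0.009]
small_vial 0.31 [344. 198.  25.  23.] ztop 0.015 topmid [ 0.528 -0.248  0.015] size [0.059 0.061 0.01 ]
large_vial 0.56 [313. 167.  13.  12.] ztop 0.069 topmid [ 0.606 -0.159  0.067] size [0.027 0.025 0.007]
wedge 0.58 [372. 178.  19.  20.] ztop 0.07 topmid [ 0.587 -0.319  0.068] size [0.044 0.047 0.007]
timer 0.55 [123. 184.  29.  17.] ztop 0.061 topmid [0.557 0.358 0.059] size [0.032 0.056 0.007]
dish 0.68 [343. 199.  23.  19.] ztop 0.015 topmid [ 0.528 -0.248  0.014] size [0.059 0.061 0.011]
scene [-0.09437342 -0.51511852  0.62918945] [-0.41821009  0.80337255 -0.37184752  0.20352466] 352.06215476568747
trough 0.93 [228. 191.  63.  32.] ztop 0.056 topmid [0.531 0.094 0.054] 
[... 226 characters left out ...]
l_vial 0.73 [336. 271.  12.  24.] ztop 0.058 topmid [ 0.45  -0.316  0.056] size [0.019 0.018 0.007]
small_vial 0.46 [364. 241.  21.  24.] ztop 0.067 topmid [ 0.582 -0.317  0.064] size [0.046 0.048 0.007]
large_vial 0.69 [313. 211.  16.  26.] ztop 0.066 topmid [ 0.604 -0.157  0.064] size [0.026 0.027 0.008]
wedge 0.71 [366. 242.  22.  29.] ztop 0.067 topmid [ 0.585 -0.319  0.064] size [0.052 0.051 0.007]
timer 0.59 [177. 159.  22.  16.] ztop 0.057 topmid [0.557 0.358 0.056] size [0.035 0.059 0.009]
timer 0.37 [228. 192.  58.  34.] ztop 0.056 topmid [0.531 0.094 0.054] size [0.091 0.163 0.009]
dish 0.98 [324. 249.  24.  15.] ztop 0.014 topmid [ 0.526 -0.247  0.012] size [0.064 0.063 0.008]
0.8
```

```bash
python3 - <<'E'
from h import *
a=cv2.imread("pics/top0.png")[130:270,100:400];cv2.imwrite("pics/a.png",cv2.resize(a,None,fx=2.6,fy=2.6,interpolation=3))
a=cv2.imread("pics/scene0.png")[130:310,150:400];cv2.imwrite("pics/b.png",cv2.resize(a,None,fx=3,fy=3,interpolation=3))
for n in ["top","scene"]:
    p=get_image(n);W=cloud(p)
    for t in ["trough","wedge"]:
        m=regions_of(p,t)[0]["mask"];P=W[m];P=P[~np.isnan(P[:,0])]
        if t=="trough":
            L=P[(P[:,2]<.1)]; c,s,a=cv2.minAreaRect(L[:,:2].astype(np.float32)*1000);print(n,"trough rect",c,s,a)
            H=P[P[:,2]>.035]
            k,lab,cen=cv2.kmeans(H[:,:2].astype(np.float32),2,None,(3,50,1e-6),5,2)
            for i in 0,1:
                h=H[lab[:,0]==i];zt=np.percentile(h[:,2],95);h=h[h[:,2]>zt-.005];print(" block",zt,len(h),cv2.minAreaRect(h[:,:2].astype(np.float32)*1000))
        else:
            zt=np.percentile(P[:,2],95);h=P[P[:,2]>zt-.005];print(" wedge",zt,len(h),cv2.minAreaRect(h[:,:2].astype(np.float32)*1000), "low",P[P[:,2]<.055][:,:2].mean(0))
E
```

```text
top trough rect (534.6368408203125, 93.55815887451172) (68.00395202636719, 169.57936096191406) 22.433753967285156
 block 0.06087386683651158 64 ((503.90570068359375, 159.22799682617188), (32.091163635253906, 20.015871047973633), 20.591032028198242)
 block 0.05628428082320647 30 ((566.3457641601562, 20.791595458984375), (26.29309844970703, 8.86845874786377), 24.910673141479492)
 wedge 0.06943040948726456 146 ((586.4451904296875, -320.102294921875), (35.27376174926758, 40.36801528930664), 34.80498123168945) low [ 0.57915939 -0.30572622]
scene trough rect (552.156005859375, 102.84314727783203) (113.35394287109375, 167.79425048828125) 25.570541381835938
 block 0.057781001560763885 45 ((502.61395263671875, 158.83035278320312), (32.58333969116211, 19.492795944213867), 24.447145462036133)
 block 0.053569464622543805 22 ((564.1107177734375, 20.78183364868164), (30.00539207458496, 8.470252990722656), 23.050777435302734)
 wedge 0.06629781529069892 184 ((585.321533203125, -319.39892578125), (38.61895751953125, 40.54218673706055), 33.240928649902344) low [ 0.57382135 -0.31815661]
```

View pics/a.png

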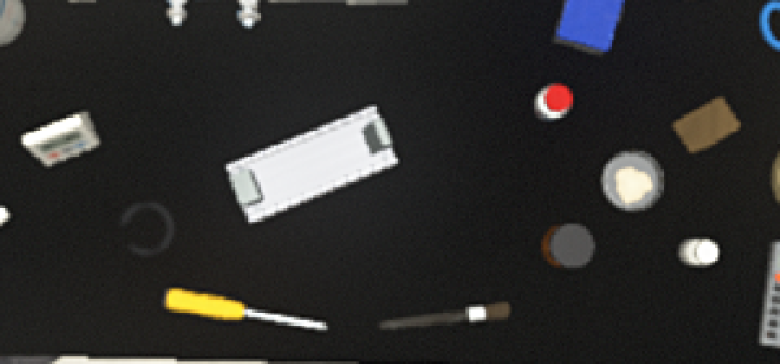

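View pics/b.png

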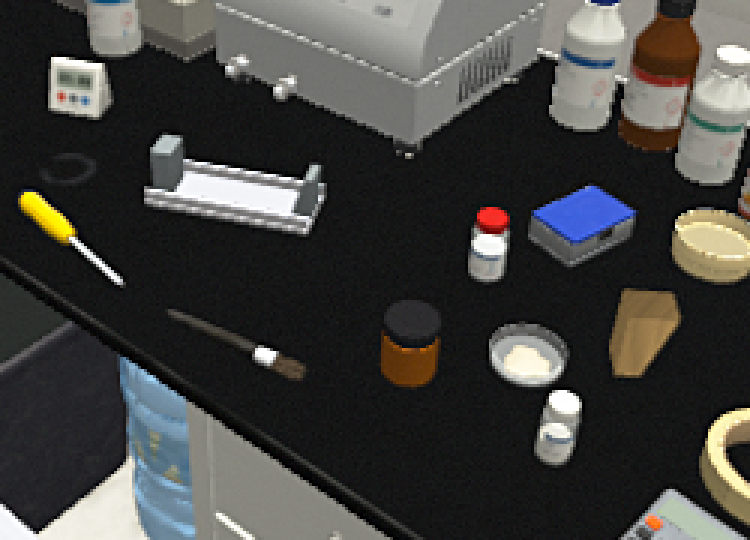

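```bash
cat >> h.py <<'E'
from scipy.optimize import least_squares
k=np.hypot(1,20/65)
PL=np.array([[1,0,0,.018],[-1,0,0,.018],[0,1,0,.010],[0,-1/k,-20/65/k,.010/k],[0,0,1,.065]])
def wres(p,P):
    q=np.c_[R.from_euler('z',p[3]).inv().apply(P-p[:3])]
    return (q@PL[:,:3].T-PL[:,3]).max(1)
def fit_wedge(P):
    out=[]
    c=P.mean(0)
    for y in np.radians([34,124,214,304]):
        s=least_squares(wres,[c[0],c[1],0,y],args=(P,),loss='soft_l1',f_scale=.002,x_scale=[.01,.01,.01,.2])
        out.append((s.cost*1e6,*np.round(s.x[:3],4),round(np.degrees(s.x[3]),1)))
    return sorted(out)
TY=np.radians(24.15); TO=np.array([.5324,.0942,0.])
ex=np.array([np.cos(TY),np.sin(TY),0]); ey=np.array([-np.sin(TY),np.cos(TY),0])
def tr(x,y,z): return TO+ex*x+ey*y+np.array([0,0,z])
def down(yaw):  # tool y (closing) along heading yaw, z down
    y=np.array([np.cos(yaw),np.sin(yaw),0]);z=np.array([0,0,-1.]);x=np.cross(y,z)
    q=R.from_matrix(np.c_[x,y,z]).as_quat();return [q[3],q[0],q[1],q[2]]
E
python3 - <<'E'
from h import *
for n in ["top","scene"]:
    p=get_image(n);W=cloud(p);m=regions_of(p,"wedge")[0]["mask"];m=cv2.erode(m.astype(np.uint8),np.ones((2,2)))>0
    P=W[m];P=P[~np.isnan(P[:,0])];P=P[(P[:,2]>.006)&(P[:,2]<.08)]
    for o in fit_wedge(P): print(n,len(P),o)
for y in (TY,TY+np.pi):
  for P in ([.4555,-.1765,.1],tr(0,38,.1)*0+tr(0,.038,.1),[.451,-.3145,.1],[.605,-.158,.1]): 
    j=inverse_kinematics(list(P),down(y));print(None if j is None else np.round(j,2))
E
```

```text
top 223 (np.float64(212.99302165800125), np.float64(0.5815), np.float64(-0.3219), np.float64(0.0014), np.float64(123.9))
top 223 (np.float64(219.95282142910494), np.float64(0.5835), np.float64(-0.3107), np.float64(0.0013), np.float64(34.0))
top 223 (np.float64(224.04770401646388), np.float64(0.5892), np.float64(-0.3167), np.float64(0.0013), np.float64(303.3))
top 223 (np.float64(431.1628889933153), np.float64(0.5877), np.float64(-0.3243), np.float64(0.0012), np.float64(222.9))
scene 376 (np.float64(164.43236571669192), np.float64(0.5809), np.float64(-0.3106), np.float64(0.0006), np.float64(35.0))
scene 376 (np.float64(170.94406135266706), np.float64(0.579), np.float64(-0.3219), np.float64(0.0007), np.float64(124.9))
scene 376 (np.float64(170.94406135275688), np.float64(0.579), np.float64(-0.3219), np.float64(0.0007), np.float64(124.9))
scene 376 (np.float64(843.9698057457902), np.float64(0.5862), np.float64(-0.3128), np.float64(0.0003), np.float64(327.3))
[-0.42  0.04  2.13 -0.    0.97 -0.84]
[ 0.2   0.13  2.04 -0.    0.97 -0.22]
[-0.65  0.16  2.01 -0.    0.98 -1.08]
[-0.3   0.29  1.84 -0.    1.01 -0.72]
[-0.42  0.04  2.13 -0.    0.97  2.3 ]
None
[-0.65  0.16  2.01 -0.    0.98  2.07]
[-0.3   0.29  1.84 -0.    1.01  2.42]
```

```bash
python3 - <<'E'
from h import *
p=get_image("scene");a=p["image"][222:262,346:386,::-1].copy()
K=p["K"];q=p["orientation"];Rc=R.from_quat([q[1],q[2],q[3],q[0]])
V=np.array([[sx*.018,y,z] for sx in(-1,1) for y,z in((.01,0),(.01,.065),(-.03,.065),(-.01,0))])
S=10;o=[]
for pose in((.5809,-.3106,.0006,35.),(.579,-.3219,.0007,124.9)):
    c=Rc.inv().apply(R.from_euler('z',pose[3],degrees=True).apply(V)+pose[:3]-p["origin"])
    uv=c@K.T;uv=((uv[:,:2]/uv[:,2:]-[346,222]+.5)*S).astype(int)
    b=cv2.resize(a,None,fx=S,fy=S,interpolation=2)
    for i in 0,4:
        cv2.polylines(b,[uv[i:i+4]],1,(0,255,0) if i else (0,0,255),1)
    for i in range(4): cv2.line(b,tuple(map(int,uv[i])),tuple(map(int,uv[i+4])),(255,100,0),1)
    o.append(b)
cv2.imwrite("pics/w.png",np.hstack(o)[:, :800])
E
```

```text
(no output)
```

View pics/w.png

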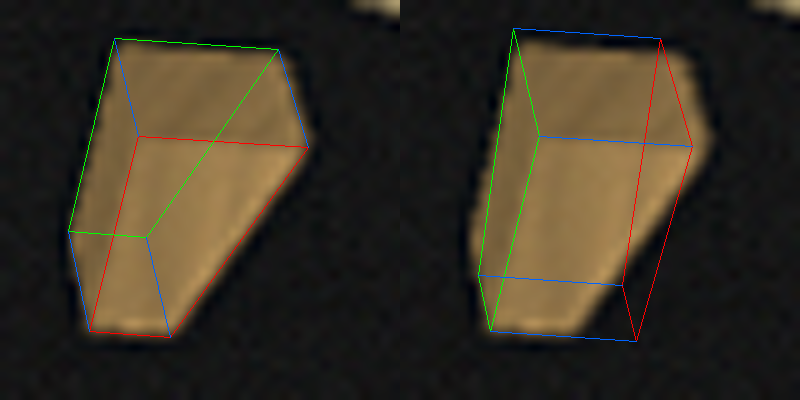

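```bash
cat >> h.py <<'E'
GZ=.019
def place(xy,op,yt,force,approach=.006):
    q=down(TY)
    move_gripper(op,force)
    goto([*xy,.13],q); move_straight([*xy,GZ],.2)
    move_gripper(0.0,force); print("gap",read_finger_gap(),read_clock())
    move_straight([*xy,.13],.3)
    y0=yt-approach
    goto(list(tr(0,y0,.13)),q)
    print("held",read_finger_gap())
    move_straight(list(tr(0,y0,GZ+.014)),.2)
    print("floor",move_straight(list(tr(0,y0,GZ+.002)),.025,threshold=4),read_eef_pos()[2]-GZ)
    z=read_eef_pos()[2]+.001
    move_straight(list(tr(0,y0,z)),.05)
    print("contact",move_straight(list(tr(0,yt+.007,z)),.02,threshold=4),(np.array(read_eef_pos())-TO)@ey-yt,read_ft_force())
    e=np.array(read_eef_pos());e[2]-=.001;move_straight(list(e),.02)
    move_gripper(op,force)
    e[2]=.13;move_straight(list(e),.25); print(read_clock())
E
python3 - <<'E'
from h import *
place((.4555,-.1765),.075,.061-.023,15)
E
```

```text
gap 0.04535593582027939 4.7
held 0.045846105134888585
floor True 0.006323065117540071
contact True -0.0003320503949675452 [ 2.01387816 -1.36452471  0.93194627]
9.5083
```

```bash
python3 - <<'E'
from h import *
place((.451,-.3145),.06,.061-.046-.0135,10)
p=get_image("top");W=cloud(p);save(p,"t1")
for t in ["jar","small_vial"]:
    r=regions_of(p,t)
    if r:
        P=W[r[0]["mask"]];T=P[P[:,2]>np.nanpercentile(P[:,2],97)-.006];c=(T.max(0)+T.min(0))/2-TO;print(t,r[0]["conf"],c@ex,c@ey,c[2])
a=p["image"][160:240,170:270,::-1];cv2.imwrite("pics/t1c.png",cv2.resize(a,None,fx=6,fy=6,interpolation=2))
E
```

```text
gap 0.026413428433890954 12.875
held 0.026540325352166126
floor True 0.0058922642204252175
contact True 0.00030349545549823286 [ 0.3088561  -1.96953784  0.11464136]
18.125
jar 0.61 -0.005433197012610535 0.05312960053438838 0.0645637943840196
```

View pics/t1c.png

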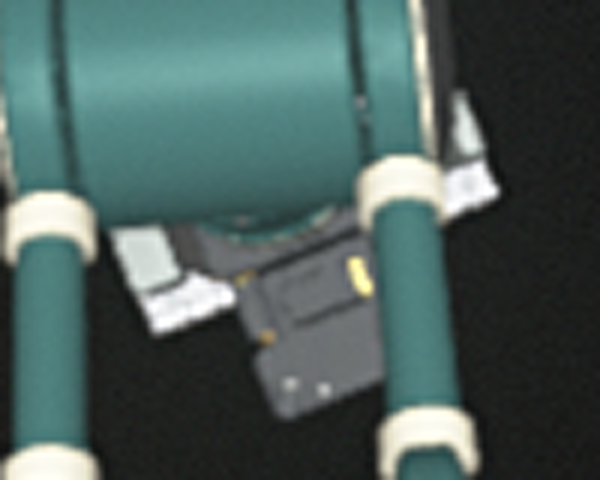

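The arm hides the trough in this view; contacts are as expected. On with the large vial, then a look with the arm over the wedge.

```bash
python3 - <<'E'
from h import *
place((.605,-.158),.055,.061-.046-.027-.0165,10)
yw=np.radians(34.5);w=np.array([.582,-.3107])-.005*np.array([-np.sin(yw),np.cos(yw)])
goto([*w,.15],down(yw)); print(read_clock())
o=[]
for n,(r,c) in dict(top=(160,170),scene=(150,185)).items():
    p=get_image(n);W=cloud(p);o.append(cv2.resize(p["image"][r:r+80,c:c+90,::-1],None,fx=4.4,fy=4.4,interpolation=2))
    for t in ["jar","small_vial","large_vial"]:
        for r_ in regions_of(p,t)[:1]:
            P=W[r_["mask"]];T=P[P[:,2]>np.nanpercentile(P[:,2],97)-.006];c_=(T.max(0)+T.min(0))/2-TO;print(n,t,r_["conf"],np.round([c_@ex,c_@ey,c_[2]],4))
cv2.imwrite("pics/t2.png",np.hstack(o))
E
```

```text
gap 0.03223070067980134 20.775
held 0.032398824630371914
floor True 0.006591995328928787
contact True 0.0006429713131041598 [ 1.30198214 -2.88721453  1.74063102]
25.2583
26.7
top jar 0.52 [-0.0007  0.0367  0.0639]
top small_vial 0.63 [0.0003 0.0009 0.0654]
scene small_vial 0.6 [-0.0012  0.0027  0.0612]
scene large_vial 0.61 [-0.0014 -0.0266  0.07  ]
```

View pics/t2.png

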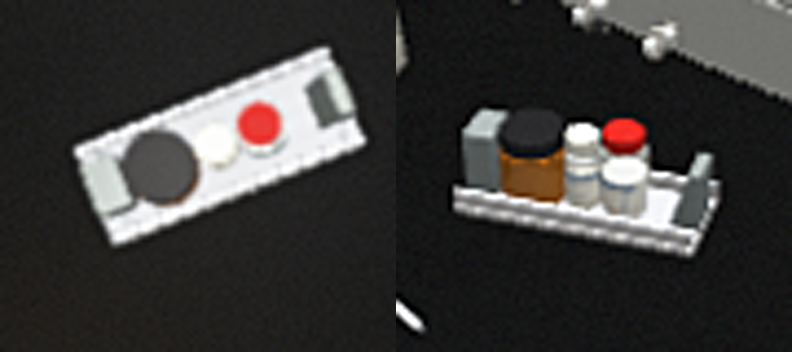

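```bash
python3 - <<'E'
from h import *
yw=np.radians(34.5);w=np.array([.582,-.3107])-.005*np.array([-np.sin(yw),np.cos(yw)])
move_gripper(.06,30);move_straight([*w,.020],.2);move_gripper(0,30);print("gap",read_finger_gap())
move_straight([*w,.15],.3)
q=down(TY)
P=lambda y,h:list(tr(0,y-.005,.006+h+.020))   # foot centre y, foot height above floor
goto(P(-.056,.10),q)
print("held",read_finger_gap(),read_ft_force())
print(move_straight(P(-.056,.020),.1,threshold=8),read_eef_pos()[2]-.026)
f0=np.array(read_ft_force())
print(move_straight(P(-.056+.3077*.018,.002),.02,threshold=12))
e=np.array(read_eef_pos());print("h",e[2]-.026,"y",(e-TO)@ey+.005,"x",(e-TO)@ex,np.array(read_ft_force())-f0,read_clock())
o=[]
for n,(r,c) in dict(top=(160,170),scene=(150,185)).items():
    p=get_image(n);o.append(cv2.resize(p["image"][r:r+80,c:c+90,::-1],None,fx=4.4,fy=4.4,interpolation=2))
cv2.imwrite("pics/t3.png",np.hstack(o))
E
```

```text
gap 0.035861693815905864
held 0.035696769534999936 [-0.71448109 -0.14845806 -0.68904577]
False 0.020594503832001485
True
h 0.008356986307922486 y -0.05509797556491195 x 0.001999828979008418 [ 1.18408764 -2.48474983  0.00476234] 32.225
```

View pics/t3.png

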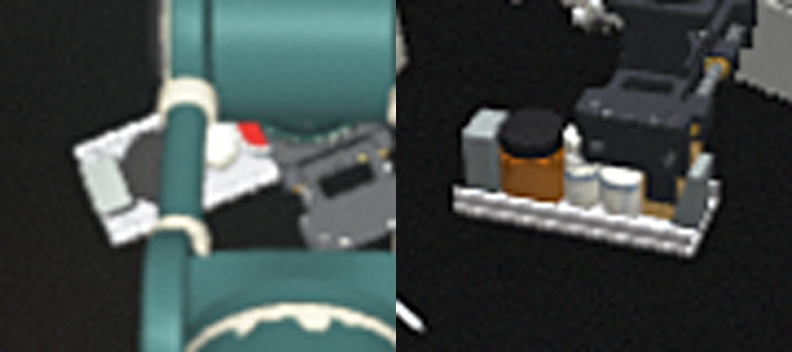

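```bash
python3 - <<'E'
from h import *
move_gripper(.06)
e=np.array(read_eef_pos());e[2]=.11;move_straight(list(e),.2)
move_gripper(0,10)
P=lambda z:list(tr(0,-.062,z))
move_straight(P(.09),.1)
for F in (20,35):
    print(F,move_straight(P(.062),.012,threshold=F),"foot h",read_eef_pos()[2]-.071,read_ft_force())
    move_straight(P(.088),.05)
    print(read_clock())
move_straight(P(.15),.2)
goto([.45,-.3,.25],down(TY));print(read_clock())
o=[]
for n,(r,c) in dict(top=(160,170),scene=(150,185)).items():
    p=get_image(n);W=cloud(p);o.append(cv2.resize(p["image"][r:r+80,c:c+90,::-1],None,fx=4.4,fy=4.4,interpolation=2))
    for t in ["jar","small_vial","large_vial","wedge"]:
        for r_ in regions_of(p,t)[:1]:
            Q=W[r_["mask"]];T=Q[Q[:,2]>np.nanpercentile(Q[:,2],97)-.006];c_=(T.max(0)+T.min(0))/2-TO;print(n,t,r_["conf"],np.round([c_@ex,c_@ey,c_[2]],4))
cv2.imwrite("pics/t4.png",np.hstack(o))
E
```

```text
20 True foot h 0.006693127464497267 [-0.1788481   0.40190122  4.84045013]
36.3417
35 True foot h 0.006006432354671409 [-1.19645056 -0.36699022  6.16016718]
38.0417
39.875
top jar 0.51 [-0.0007  0.037   0.0635]
top small_vial 0.67 [0.0002 0.0008 0.0649]
top large_vial 0.48 [-0.0016 -0.0299  0.0733]
top wedge 0.55 [ 0.0034 -0.0649  0.0789]
scene jar 0.75 [-0.0016  0.0385  0.0612]
scene small_vial 0.5 [-0.0033  0.0018  0.0617]
scene large_vial 0.69 [-0.0011 -0.0016  0.055 ]
scene wedge 0.84 [-0.0011 -0.0618  0.0761]
```

View pics/t4.png

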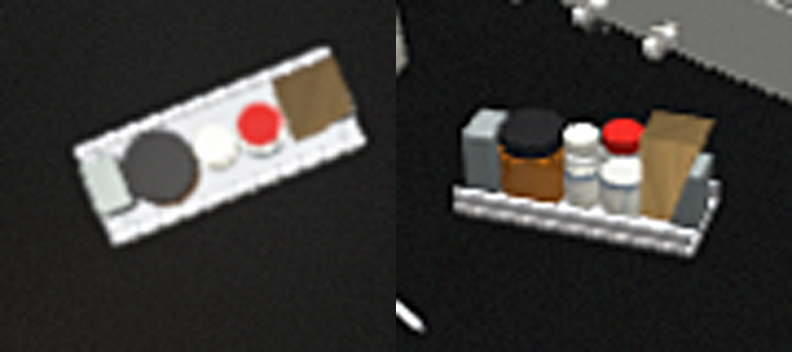

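```bash
python3 - <<'E'
from h import *
for n in ["top","scene"]:
    p=get_image(n);W=cloud(p);m=regions_of(p,"wedge")[0]["mask"]
    P=W[cv2.erode(m.astype(np.uint8),np.ones((2,2)))>0];P=P[~np.isnan(P[:,0])];P=P[(P[:,2]>.02)&(P[:,2]<.095)]
    s=least_squares(wres,[*tr(0,-.054,.012),TY],args=(P,),loss='soft_l1',f_scale=.002,x_scale=[.01,.01,.01,.2])
    d=s.x[:3]-TO;print(n,len(P),np.round([d@ex,d@ey,d[2]],4),np.degrees(s.x[3]-TY))
    t=P[P[:,2]>np.percentile(P[:,2],95)-.005];print(cv2.minAreaRect(t[:,:2].astype(np.float32)*1000))
E
```

```text
Traceback (most recent call last):
IndexError: list index out of range
```

```bash
python3 - <<'E'
from h import *
for n in ["top","scene","top","scene"]:
    p=get_image(n);W=cloud(p);r=regions_of(p,"wedge")
    if not r: continue
    P=W[cv2.erode(r[0]["mask"].astype(np.uint8),np.ones((2,2)))>0];P=P[~np.isnan(P[:,0])];P=P[(P[:,2]>.02)&(P[:,2]<.095)]
    s=least_squares(wres,[*tr(0,-.054,.012),TY],args=(P,),loss='soft_l1',f_scale=.002,x_scale=[.01,.01,.01,.2])
    d=s.x[:3]-TO;print(n,len(P),np.round([d@ex,d@ey,d[2]],4),np.degrees(s.x[3]-TY))
E
```

```text
top 203 [ 0.0042 -0.052   0.013 ] -3.357795602088079
scene 230 [ 0.0027  0.0398 -0.0036] -65.78814465740513
top 207 [ 0.0036 -0.0547  0.0125] 0.6317408883802624
scene 246 [ 0.0043 -0.0526  0.012 ] 0.7176863164051139
```

```bash
python3 - <<'E'
from h import *
q=down(TY)
loc=lambda:np.round([(np.array(read_eef_pos())-TO)@ex,(np.array(read_eef_pos())-TO)@ey,read_eef_pos()[2]],4)
P=lambda x,y,h:list(tr(x,y-.005,.006+h+.020))
move_gripper(.06,30)
goto(P(.0035,-.054,.10),q);move_straight(P(.0035,-.054,.006),.15)
print(loc());move_gripper(0,30);print("gripped",loc(),read_finger_gap(),read_ft_force())
e=loc();x0=e[0]
L=lambda x,y,h:list(tr(x,y-.005,.026+h))
h0=e[2]-.026;y0=e[1]+.005
move_straight(L(x0,y0-.3077*.003,h0+.003),.02);print(loc(),read_ft_force())
move_straight(L(x0,y0-.0045,h0+.016),.05);print(loc(),read_ft_force(),read_finger_gap())
p=get_image("scene");cv2.imwrite("pics/t5.png",cv2.resize(p["image"][150:230,185:275,::-1],None,fx=5,fy=5,interpolation=2))
print(read_clock())
E
```

```text
[ 0.0041 -0.0597  0.0327]
gripped [ 0.003  -0.0592  0.0328] 0.03574476510276928 [-2.73392165 -2.67354733  6.1089304 ]
[ 0.0026 -0.06    0.0357] [-3.01817785 -1.399435   -0.68191076]
[ 0.0041 -0.0641  0.05  ] [ 0.2887412  -0.69818959 -0.32767578] 0.03567787451816387
45.3417
```

View pics/t5.png

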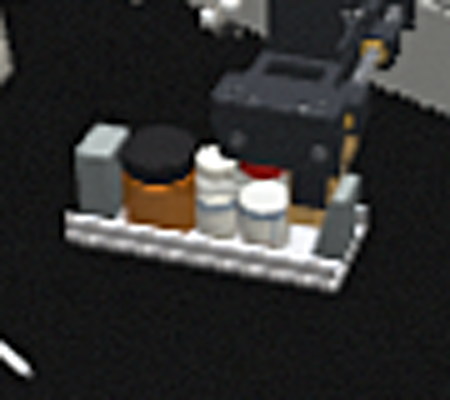

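```bash
python3 - <<'E'
from h import *
loc=lambda:np.round([(np.array(read_eef_pos())-TO)@ex,(np.array(read_eef_pos())-TO)@ey,read_eef_pos()[2]],4)
L=lambda x,y,h:list(tr(x,y-.005,.026+h))
e=loc();y0=e[1]+.005;h0=e[2]-.026
xc=-.0012
move_straight(L(xc,y0,h0),.03);print(loc())
xc-=loc()[0]
move_straight(L(xc,y0,h0),.03);print(loc())
print(move_straight(L(xc,y0+.3077*.018,h0-.018),.02,threshold=12),loc(),read_ft_force())
move_gripper(.06);print(loc())
e=np.array(read_eef_pos());e[2]=.11;move_straight(list(e),.2)
move_gripper(0,10)
P=lambda z:list(tr(-.001,-.062,z))
move_straight(P(.09),.1)
for F in (20,37):
    print(F,move_straight(P(.062),.012,threshold=F),"foot h",read_eef_pos()[2]-.071,loc())
    move_straight(P(.088),.05)
move_straight(P(.15),.2)
goto([.45,-.3,.25],down(TY));print(read_clock())
o=[]
for n,(r,c) in dict(top=(160,170),scene=(150,185)).items():
    p=get_image(n);W=cloud(p);o.append(cv2.resize(p["image"][r:r+80,c:c+90,::-1],None,fx=4.4,fy=4.4,interpolation=2))
    for t in ["jar","small_vial","large_vial"]:
        for r_ in regions_of(p,t)[:1]:
            Q=W[r_["mask"]];T=Q[Q[:,2]>np.nanpercentile(Q[:,2],97)-.006];c_=(T.max(0)+T.min(0))/2-TO;print(n,t,r_["conf"],np.round([c_@ex,c_@ey,c_[2]],4))
    r=regions_of(p,"wedge")
    if r:
        P=W[cv2.erode(r[0]["mask"].astype(np.uint8),np.ones((2,2)))>0];P=P[~np.isnan(P[:,0])];P=P[(P[:,2]>.02)&(P[:,2]<.095)]
        s=least_squares(wres,[*tr(0,-.054,.012),TY],args=(P,),loss='soft_l1',f_scale=.002,x_scale=[.01,.01,.01,.2])
        d=s.x[:3]-TO;print(n,"wedge",np.round([d@ex,d@ey,d[2]],4),np.degrees(s.x[3]-TY))
cv2.imwrite("pics/t6.png",np.hstack(o))
E
```

```text
[-0.0017 -0.0637  0.0494]
[ 0.0006 -0.0638  0.0495]
False [ 0.001  -0.0591  0.0328] [-0.48646598 -3.59568412  7.36037082]
[ 0.0003 -0.0581  0.0314]
20 True foot h 0.0058388661326138624 [-0.0007 -0.062   0.0768]
37 True foot h 0.005133964457923815 [ 0.0003 -0.0618  0.0761]
54.65
top jar 0.53 [-0.0039  0.0359  0.0638]
top small_vial 0.65 [-0.004   0.0012  0.0649]
top wedge [ 0.0024 -0.0536  0.0118] 0.5829975690876465
scene jar 0.66 [-0.005   0.0381  0.0603]
scene small_vial 0.56 [-0.0054  0.0028  0.0619]
scene large_vial 0.53 [-0.0005 -0.0259  0.0701]
scene wedge [ 0.0028 -0.0567  0.0111] 0.4006085712746931
```

View pics/t6.png

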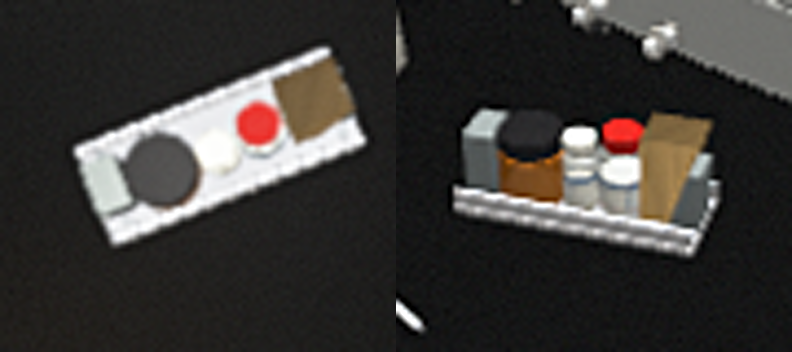

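The jar and the small vial have slid about 4 mm towards a side wall. I'll ease the wedge, bring both vessels back to the middle, and push the wedge home again.

```bash
python3 - <<'E'
from h import *
q=down(TY)
loc=lambda:np.round([(np.array(read_eef_pos())-TO)@ex,(np.array(read_eef_pos())-TO)@ey,read_eef_pos()[2]],4)
L=lambda x,y,z:list(tr(x,y,z))
move_gripper(.055,20)
goto(L(.0007,-.059,.11),q);move_straight(L(.0007,-.059,.033),.2);a=loc();move_gripper(0,20);b=loc();print(a,b)
move_straight(L(.0007,-.0597,.0355),.03);print(loc(),read_clock())
move_gripper(.055);move_straight(L(.0007,-.0597,.11),.25)
for y,op in ((.038,.072),(.0015,.055)):
    move_gripper(op,12)
    move_straight(L(.0005,y,.11),.25);move_straight(L(.0005,y,.026),.25)
    move_gripper(0,12);e=loc();print("closed",e,read_finger_gap())
    move_straight(L(.001-(e[0]-.0005)*.5,y,.026),.03);print(loc(),read_ft_force())
    move_gripper(op);move_straight(L(.0005,y,.11),.25)
print(read_clock())
o=[]
for n,(r,c) in dict(top=(160,170),scene=(150,185)).items():
    p=get_image(n);o.append(cv2.resize(p["image"][r:r+80,c:c+90,::-1],None,fx=4.4,fy=4.4,interpolation=2))
cv2.imwrite("pics/t7.png",np.hstack(o))
E
```

```text
[ 0.0007 -0.0598  0.0334] [ 0.0019 -0.0596  0.0347]
[ 0.0013 -0.06    0.0361] 58.6917
closed [0.0012 0.0377 0.0273] 0.04573689793325554
[0.0012 0.0377 0.0273] [-2.44288661 -1.97467637  6.6467328 ]
closed [-0.0022  0.0014  0.0268] 0.025620527443032573
[-0.0019  0.0014  0.0267] [-12.70625361  -7.47138595  13.85304177]
65.9667
```

View pics/t7.png

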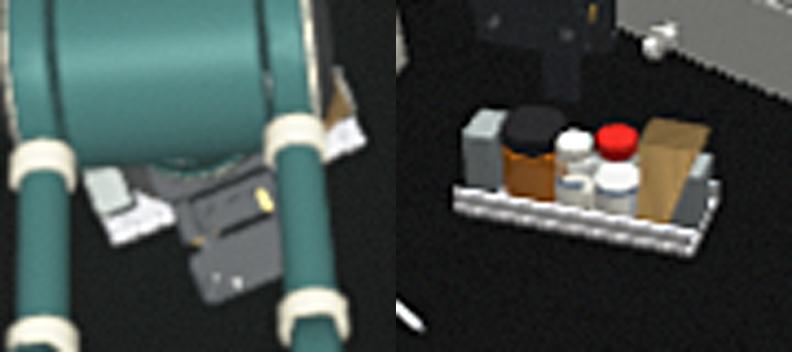

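```bash
python3 - <<'E'
from h import *
p=get_image("scene");W=cloud(p)
for t in ["jar","small_vial","large_vial"]:
    for r_ in regions_of(p,t)[:2]:
        Q=W[r_["mask"]];T=Q[Q[:,2]>np.nanpercentile(Q[:,2],97)-.006];c_=(T.max(0)+T.min(0))/2-TO;print(t,r_["conf"],np.round([c_@ex,c_@ey,c_[2]],4),np.round(np.ptp(T,axis=0),3),r_["extent"])
r=regions_of(p,"wedge")
P=W[cv2.erode(r[0]["mask"].astype(np.uint8),np.ones((2,2)))>0];P=P[~np.isnan(P[:,0])];P=P[(P[:,2]>.02)&(P[:,2]<.095)]
s=least_squares(wres,[*tr(0,-.054,.012),TY],args=(P,),loss='soft_l1',f_scale=.002,x_scale=[.01,.01,.01,.2])
d=s.x[:3]-TO;print("wedge",np.round([d@ex,d@ey,d[2]],4),np.degrees(s.x[3]-TY))
a=np.hstack([cv2.resize(p["image"][165:210,205:255,::-1],None,fx=12,fy=12,interpolation=2)]);cv2.imwrite("pics/t8.png",a);print(read_clock())
E
```

```text
jar 0.51 [0.0022 0.034  0.0612] [0.046 0.054 0.006] [215.7, 183.4, 18.6, 24.3]
small_vial 0.53 [-0.0107  0.0039  0.0613] [0.022 0.022 0.007] [227.1, 188.4, 4.1, 17.2]
small_vial 0.37 [0.1281 0.2317 0.0559] [0.027 0.057 0.008] [175.4, 158.1, 22.9, 15.6]
large_vial 0.72 [-0.0097 -0.0256  0.07  ] [0.026 0.027 0.007] [233.1, 188.5, 11.4, 18.4]
wedge [ 0.0021 -0.0503  0.0073] -0.36947309605256884
66.3167
```

View pics/t8.png

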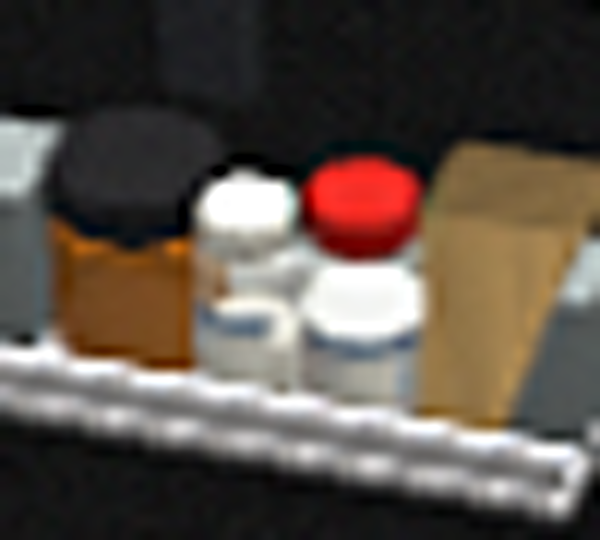

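```bash
python3 - <<'E'
from h import *
loc=lambda:np.round([(np.array(read_eef_pos())-TO)@ex,(np.array(read_eef_pos())-TO)@ey,read_eef_pos()[2]],4)
L=lambda x,y,z:list(tr(x,y,z))
T=read_clock
X=.0006
move_gripper(.055,30)
move_straight(L(X,-.058,.10),.3);move_straight(L(X,-.058,.032),.3);move_gripper(0,30);print(loc(),read_finger_gap(),T())
move_straight(L(X,-.062,.045),.06)
move_straight(L(X,-.062,.090),.3);move_straight(L(X,-.140,.090),.3);move_straight(L(X,-.140,.032),.3)
print(move_straight(L(X,-.140,.016),.04,threshold=4),loc(),T())
move_gripper(.06,12);print(T())
p=get_image("scene");cv2.imwrite("pics/t9.png",cv2.resize(p["image"][150:240,185:305,::-1],None,fx=5,fy=5,interpolation=2))
E
```

```text
[ 0.0022 -0.0584  0.0341] 0.0363109125780518 67.675
True [ 0.0019 -0.1403  0.0256] 69.4
69.9333
```

View pics/t9.png

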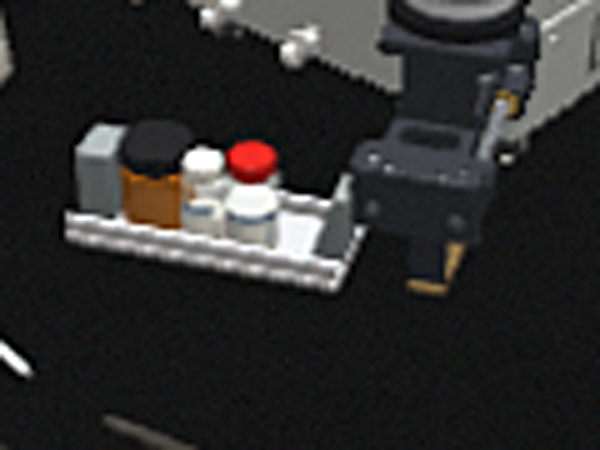

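```bash
python3 - <<'E'
from h import *
loc=lambda:np.round([(np.array(read_eef_pos())-TO)@ex,(np.array(read_eef_pos())-TO)@ey,read_eef_pos()[2]],4)
L=lambda x,y,z:list(tr(x,y,z))
T=read_clock
X=.0006
move_straight(L(X,-.140,.029),.1);move_straight(L(X,-.0275,.029),.35)
move_gripper(0,12);move_straight(L(X,-.034,.029),.06);print("large",loc(),T());move_gripper(.056)
move_straight(L(X,.001,.029),.25);move_gripper(0,12);move_straight(L(X,.001,.029),.05)
print("small",loc(),read_ft_force(),move_straight(L(X,.006,.029),.03,threshold=4),loc(),T());move_gripper(.056)
move_straight(L(X,-.0335,.029),.25);move_gripper(0,12);move_straight(L(X,-.033,.029),.05)
print("large",loc(),move_straight(L(X,-.024,.029),.03,threshold=4),loc(),T())
move_gripper(.06,30)
move_straight(L(X,-.140,.029),.35);print(T())
p=get_image("scene");cv2.imwrite("pics/t10.png",cv2.resize(p["image"][150:240,185:305,::-1],None,fx=5,fy=5,interpolation=2))
E
```

```text
large [ 0.0006 -0.0345  0.029 ] 71.4917
small [-0.0001  0.0002  0.0288] [-1.42211927 -5.59006709  1.59061676] True [-0.0015  0.0019  0.0286] 73.3333
large [ 0.0006 -0.0329  0.029 ] True [ 0.0008 -0.0271  0.0291] 75.25
76.3083
```

View pics/t10.png

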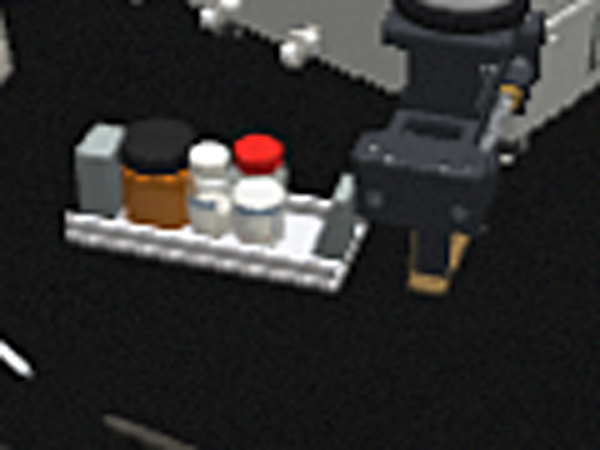

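```bash
python3 - <<'E'
from h import *
for n in ("scene","top"):
  p=get_image(n);W=cloud(p)
  for t in ["jar","small_vial","large_vial"]:
    for r_ in regions_of(p,t)[:1]:
        Q=W[r_["mask"]];T=Q[Q[:,2]>np.nanpercentile(Q[:,2],97)-.006];c_=(T.max(0)+T.min(0))/2-TO;print(n,t,r_["conf"],np.round([c_@ex,c_@ey,c_[2]],4),np.round(np.ptp(T,axis=0),3))
print(read_clock())
E
```

```text
scene jar 0.85 [0.0049 0.0367 0.0606] [0.044 0.045 0.006]
scene large_vial 0.47 [-0.0013 -0.0248  0.0696] [0.027 0.027 0.007]
top jar 0.65 [0.0011 0.0687 0.0577] [0.037 0.028 0.009]
top small_vial 0.64 [-0.0022  0.0018  0.0656] [0.019 0.019 0.008]
76.7583
```

```bash
python3 - <<'E'
from h import *
loc=lambda:np.round([(np.array(read_eef_pos())-TO)@ex,(np.array(read_eef_pos())-TO)@ey,read_eef_pos()[2]],4)
L=lambda x,y,z:list(tr(x,y,z))
T=read_clock
X=.0006
move_straight(L(X,.0375,.029),.45);move_gripper(0,15);print("jar",loc(),read_finger_gap(),T());move_gripper(.056)
move_straight(L(X,.0012,.029),.3);move_gripper(0,12);print("small",loc(),read_ft_force());move_gripper(.045,30)
move_gripper(.056)
move_straight(L(X,-.140,.029),.45);print(T())
for n in ("scene","top"):
  p=get_image(n);W=cloud(p)
  for t in ["jar","small_vial","large_vial"][n=="top":]:
    for r_ in regions_of(p,t)[:1]:
        Q=W[r_["mask"]];Z=Q[Q[:,2]>np.nanpercentile(Q[:,2],97)-.006];c_=(Z.max(0)+Z.min(0))/2-TO;print(n,t,r_["conf"],np.round([c_@ex,c_@ey,c_[2]],4))
print(T())
E
```

```text
jar [0.0012 0.0362 0.0293] 0.04571183208129815 77.6583
small [0.0006 0.0015 0.029 ] [-0.51446332  0.48123182 -0.39536884]
80.15
scene jar 0.8 [0.0003 0.0386 0.0611]
scene small_vial 0.56 [-0.0011  0.0027  0.0618]
scene large_vial 0.71 [ 0.0014 -0.0284  0.0696]
top small_vial 0.54 [0.0002 0.001  0.064 ]
top large_vial 0.49 [ 0.0017 -0.0285  0.0741]
80.5
```

```bash
python3 - <<'E'
from h import *
loc=lambda:np.round([(np.array(read_eef_pos())-TO)@ex,(np.array(read_eef_pos())-TO)@ey,read_eef_pos()[2]],4)
L=lambda x,y,z:list(tr(x,y,z))
T=read_clock
X=.0006
move_gripper(0,30);print("grip",loc(),read_finger_gap(),T())
move_straight(L(X,-.140,.092),.3);move_straight(L(X,-.0721,.092),.25);move_straight(L(X,-.0721,.085),.1)
print(loc(),T())
print(move_straight(L(X,-.0721+.3077*.032,.053),.08,threshold=10),loc())
print(move_straight(L(X,-.0579,.039),.025,threshold=12),loc(),read_ft_force(),T())
p=get_image("scene");cv2.imwrite("pics/t11.png",cv2.resize(p["image"][150:240,185:305,::-1],None,fx=5,fy=5,interpolation=2))
E
```

```text
grip [ 0.0007 -0.1399  0.0291] 0.036131945412606684 80.9333
[-0.0003 -0.0725  0.0837] 81.9667
True [ 0.002  -0.0715  0.0804]
True [ 0.0021 -0.0715  0.0804] [-0.57457666 -0.0417279   5.45822451] 82.5917
```

View pics/t11.png

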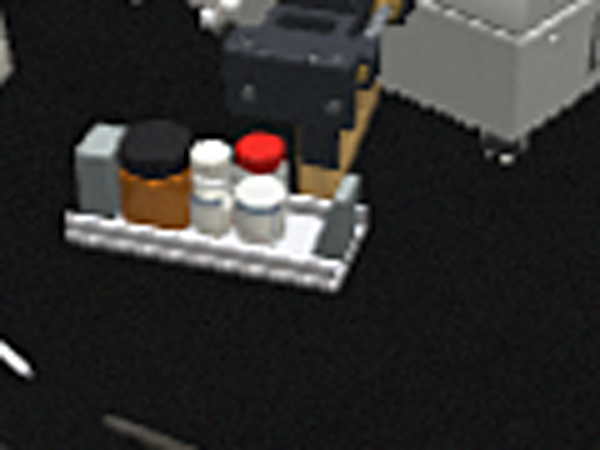

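```bash
python3 - <<'E'
from h import *
loc=lambda:np.round([(np.array(read_eef_pos())-TO)@ex,(np.array(read_eef_pos())-TO)@ey,read_eef_pos()[2]],4)
T=read_clock
X=.0003
F=lambda y,h:list(tr(X,y-.0056,.035+h))
move_straight(F(-.0665,.051),.1);move_straight(F(-.0625,.050),.06)
print(move_straight(F(-.0575,.024),.08,threshold=12),loc(),T())
print(move_straight(F(-.0545,.010),.03,threshold=12),loc(),np.round(read_ft_force(),1),T())
p=get_image("scene");cv2.imwrite("pics/t12.png",cv2.resize(p["image"][150:240,185:305,::-1],None,fx=5,fy=5,interpolation=2))
E
```

```text
False [-0.0004 -0.0627  0.0579] 83.625
False [-0.0001 -0.0597  0.0446] [-0.5  0.9 -1.1] 84.25
```

View pics/t12.png

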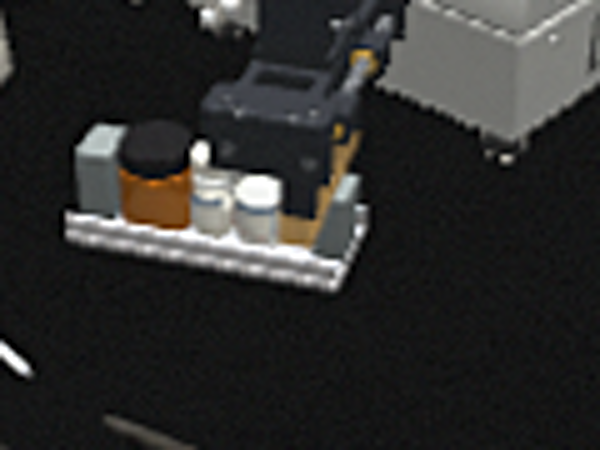

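```bash
python3 - <<'E'
from h import *
T=read_clock
F=lambda y,h:list(tr(.0003,y-.0056,.035+h))
print(move_straight(F(-.0526,.004),.03,threshold=12),read_eef_pos()[2]-.035,T())
move_gripper(.048)
P=lambda z:list(tr(.0003,-.062,z))
e=np.array(read_eef_pos());e[2]=.09;move_straight(list(e),.3)
move_gripper(0,20);move_straight(P(.084),.1);print(T())
print(move_straight(P(.064),.018,threshold=36),"foot",read_eef_pos()[2]-.071,T())
move_straight(P(.10),.15);print(T())
p=get_image("scene");W=cloud(p)
cv2.imwrite("pics/t13.png",cv2.resize(p["image"][150:240,185:305,::-1],None,fx=5,fy=5,interpolation=2))
for t in ["jar","small_vial","large_vial"]:
    for r_ in regions_of(p,t)[:1]:
        Q=W[r_["mask"]];Z=Q[Q[:,2]>np.nanpercentile(Q[:,2],97)-.006];c_=(Z.max(0)+Z.min(0))/2-TO;print(t,r_["conf"],np.round([c_@ex,c_@ey,c_[2]],4))
print(T())
E
```

```text
True 0.004741852645610563 84.5917
86.3417
True foot 0.004010891876024436 87.125
87.45
jar 0.61 [-0.0014  0.036   0.0611]
small_vial 0.66 [-0.006   0.0023  0.0618]
large_vial 0.72 [-0.0025 -0.026   0.0696]
87.65
```

View pics/t13.png

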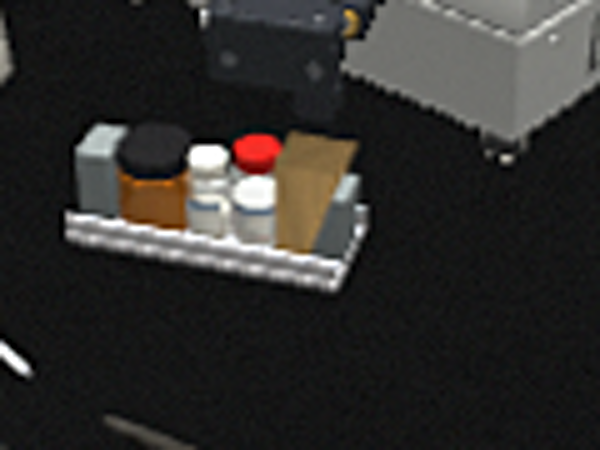

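```bash
python3 -c "
from rig import *
print(hand_in(),read_clock())"
```

```text
the job is handed in; nothing more can be done
the job is handed in; nothing more can be done
```

I handed the job in at about 88 s of the 93 s allowed: jar, small vial and large vial stand upright in order and the wedge was pushed home at about 36 N, but the small vial stands about 4–5 mm off the middle line, and the wedge's foot stopped about 4 mm above the floor rather than about 6 mm.

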